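Close the cover tabs of a curved cable duct with one stroke of the fingertips

ROBOT

A 6-joint arm with a two-finger parallel gripper is mounted at the origin on a cart in front of the work surface, level with it; the furniture and walls round the work are solid. World frame = base frame: x ahead of the robot, y to its left, z up, the work surface at z = 0. Lengths are in m, angles in rad, forces in N, time in s.
With the tool pointing down it reaches from about 0.425 to 0.95 m from the base axis. Payload 3.5 kg.
Tool frame: the origin (TCP) lies midway between the tips of the shut fingers; the grasp point (between the pads) lies 19 mm behind it; z points along the fingers, y is the line along which they close (so a half turn about z gives the same grasp; the last joint's range is limited). The gripper opens to 85 mm and grips with 20 to 120 N. Pads are 22 mm wide; open, the fingers measure 114 mm over their backs; the gripper's body (76 mm by 85 mm) begins 54 mm behind the grasp point. The pads swing forward as they close: fully open they stand 13 mm farther back than shut.
Start: joints at [1.024, 0.286, 1.577, -0, 1.279, -0.15], TCP at [0.261, 0.623, 0.231] pointing down, gripper open.
Joint ranges: [-2.77, 2.77], [-0.9, 2.22], [0.21, 2.48], [-1.53, 4.67], [0.24, 2.81], [-2.84, 2.84]. Speed limits (rad/s): [2.79, 2.79, 3.14, 3.14, 3.14, 3.14].

INTERFACE

Orientations are given as a unit quaternion [x, y, z, w].
In Python, from plant import get_state, read_camera, ctrl gives the robot as it stands.
- The arm moves only by the shell command python3 -m crank 'ROWS' [FORCE]. ROWS is JSON, a list of rows, each a list of 3 entries, a list of its own where there are three numbers: the shift along the tool's x, y, z in mm, then the turn about the tool's z in degrees, then the closure in counts, from 0 (fully open) to 255 (shut). In form: [[[tx, ty, tz], yaw, claw], ...]. A call has 1 to 10 rows; each row is the pose to reach, as a shift and turn from the pose commanded when the call began, along the tool's axes at that moment; what a row does not reach only later rows make up. A row lasts 1/10 s, in which the tool goes at most 50 mm and 8.59 degrees, less where a joint would pass 70% of its speed; a pose out of reach is approached as far as the arm can. A call with a gripper value outside its range is refused whole. The fingers move at their own pace and stop on an object; FORCE is the grip in N (left out, the last holds). Time passes only in rows, so rows that repeat a pose let the fingers close. It gives the time, the measured TCP pose, the force, the opening and the grip force at its end, in the units of the state.
- get_state(): the state, without advancing time (a new reading comes with each control period).
- read_camera(name): name is "side" or "top" or "wrist"; returns a dict with "frame" (480x640x3 uint8, blue, green, red), "range_z" (480x640 float32, m along the optical axis (not along the pixel's ray), 0 where there is no reading), "vfov" (degrees; the focal length in pixels is half the picture's height over the tangent of half this angle, whatever the lens; pixels are square), "cx", "cy" (the principal point, pixels), "origin" and "orientation" of the camera in the world. Camera axes: x right, y down, z forward; pixel columns grow to the right and rows downward; lengths in m; the calibration is good to about 2 mm. A picture is of the moment at which its call begins.
- ctrl.sign_off(): hands the job in; it is judged then, once.
The state is a dict: "time": time; "qpos": joint angles; "dq": joint speeds; "joint_efforts": joint torques, N m; "eef_pos": TCP position; "tcp_rot": TCP orientation; "contact_force": force on the tool from outside, world axes, zero at the start; "wrist_torque": the same for the moment, N m; "opening": opening from 0.0 (shut) to 1.0 (fully open); "finger_force": force on a finger pad.
Only numpy, scipy, OpenCV 4.12 (cv2) and the standard library are available. Lean on these libraries where they do the work, as an engineer would, in place of code of your own. Each camera call takes 0.05 s, during which the arm holds its last target. There are 200 camera calls.

TASK

Run your fingertips lightly along the top of the curved cable duct, from the end with the round screw ear to the plain end, so that its six upright cover tabs fold down flat one after another; then take the hand away. Only stroke the tabs, without picking up or shoving the duct. Leave the tabs of the straight duct standing, and leave that duct and the battery, connector, file and pliers as they lie.

Things in the scene. Friction and masses are not known exactly. Their poses are not given: they have to be found in the camera images.
- curved_duct: curved cable duct: aluminium U-channel, 36 mm wide, 14 mm high, six grey hinged tabs. Loose, 0.8 to 1.2 kg, slides if pushed with over 3 N. Origin: underside, mid-arc on the centre line, z up. Centre line, in mm: (110 cos t - 110, 110 sin t), t = +0.818 rad at the screw-ear (start) end to -0.818 at the plain end. The round ear is 26 mm wide, 9 high and reaches 28 mm beyond the channel
- curved_start (a point): hinge of the first tab, on the centre line at the start end, 15.5 mm above the bench. Tab k (1 to 6) is hinged across the channel at t = 0.795 - 0.2727 (k - 1) rad, at that height. Each tab is a plate 34 mm wide, 3 mm thick, 25 mm long; upright it reaches 40.5 mm above the bench; it folds towards the plain end, and when flat its top is 17 mm above the bench
- curved_end (a point): centre line of the curved duct at its plain end, 15.5 mm above the bench
- straight_duct: the straight duct: the same channel and tabs but straight, 120 mm long, with four upright tabs, loose, 0.8 to 1.2 kg; its tabs stay open. Origin: centre of its underside; it runs along its y axis, screw ear at the +y end (reaching 28 mm beyond)
- battery: red and white battery lying loose on the bench, 15x50x15 mm, bystander; origin under its centre, long axis y
- line_plug: white connector shell with a black nose lying loose, 19x88x20 mm, bystander; origin under its centre, long axis y
- yellow_pliers: yellow-handled pliers lying loose, 59x120x11 mm, bystander; origin under the centre, long axis y
- teal_pliers: teal-handled cutters lying loose, 55x121x11 mm, bystander; origin under the centre, long axis y
- needle_file: thin needle file with a black grip lying loose, 10x152x10 mm, bystander; origin under the centre, long axis y
- curved_tab1 (a joint): first tab of the curved duct counted from the screw ear: 0 = upright, 1.571 rad = flat; it starts at 0.1 to 0.5, stays where it is left (friction, about 0.6 N at its edge) and cannot lean back past upright
- curved_tab2 (a joint): second tab of the curved duct counted from the screw ear: 0 = upright, 1.571 rad = flat; it starts at 0.1 to 0.5, stays where it is left (friction, about 0.6 N at its edge) and cannot lean back past upright
- curved_tab3 (a joint): third tab of the curved duct counted from the screw ear: 0 = upright, 1.571 rad = flat; it starts at 0.1 to 0.5, stays where it is left (friction, about 0.6 N at its edge) and cannot lean back past upright
- curved_tab4 (a joint): fourth tab of the curved duct counted from the screw ear: 0 = upright, 1.571 rad = flat; it starts at 0.1 to 0.5, stays where it is left (friction, about 0.6 N at its edge) and cannot lean back past upright
- curved_tab5 (a joint): fifth tab of the curved duct counted from the screw ear: 0 = upright, 1.571 rad = flat; it starts at 0.1 to 0.5, stays where it is left (friction, about 0.6 N at its edge) and cannot lean back past upright
- curved_tab6 (a joint): sixth (last) tab of the curved duct counted from the screw ear: 0 = upright, 1.571 rad = flat; it starts at 0.1 to 0.5, stays where it is left (friction, about 0.6 N at its edge) and cannot lean back past upright
- straight_tab1 (a joint): tab 1 of the straight duct from its screw ear: 0 = upright, 1.571 = flat; starts at 0 to 0.2 and is to stay so
- straight_tab2 (a joint): tab 2 of the straight duct from its screw ear: 0 = upright, 1.571 = flat; starts at 0 to 0.2 and is to stay so
- straight_tab3 (a joint): tab 3 of the straight duct from its screw ear: 0 = upright, 1.571 = flat; starts at 0 to 0.2 and is to stay so
- straight_tab4 (a joint): tab 4 of the straight duct from its screw ear: 0 = upright, 1.571 = flat; starts at 0 to 0.2 and is to stay so
Things that resemble listed ones, but are neither listed nor needed, are in the scene too. Leave any red look-alike of the straight_duct alone.

How it is judged:
On the way, in this order (a step that is already met when the one before it is completed fails the run):
1. the tab next to the screw ear is folded flat, the fourth and later ones still up (value of joint curved_tab1 above 1.22 rad and value of joint each of curved_tab4, curved_tab5, curved_tab6 below 1 rad), for 0.05 s.
2. the third tab is folded flat, the last one still up (value of joint curved_tab3 above 1.22 rad and value of joint curved_tab6 below 1 rad), for 0.05 s.
3. the last tab, at the plain end, is folded flat (value of joint curved_tab6 above 1.22 rad), for 0.05 s.
At the end, for the whole second after the job is handed in: All six tabs of the curved duct lie flat (within 0.35 rad), the straight duct's tabs still stand (below 0.5 rad), the curved duct is at rest within 30 mm of where it stood, the straight duct within 20 mm, and the bystanders within 25 mm (value of joint each of curved_tab1, curved_tab2, curved_tab3, curved_tab4, curved_tab5, curved_tab6 above 1.22 rad and value of joint each of straight_tab1, straight_tab2, straight_tab3, straight_tab4 below 0.5 rad and distance of curved_duct from where it was at the start of the episode below 0.03 m and distance of straight_duct from where it was at the start of the episode below 0.02 m and linear speed of curved_duct below 0.02 m/s and distance of each of battery, line_plug, yellow_pliers, teal_pliers, needle_file from where it was at the start of the episode below 0.025 m); the robot touches nothing.
It fails at once if the curved duct is lifted or tipped (height (world z) of curved_duct above 0.012 m or angle between curved_duct's own z axis and vertical above 0.15 rad).
It fails at once if the curved duct is shoved more than 30 mm (distance of curved_duct from where it was at the start of the episode above 0.03 m).
It fails at once if the fingers press on the curved duct with more than 40 N (contact force between the fingers and curved_duct above 40 N).
It fails at once if the straight duct is moved or one of its tabs folded (distance of straight_duct from where it was at the start of the episode above 0.02 m or value of joint any of straight_tab1, straight_tab2, straight_tab3, straight_tab4 above 0.5 rad).
It fails at once if a bystander is moved more than 25 mm or picked up (distance of any of battery, line_plug, yellow_pliers, teal_pliers, needle_file from where it was at the start of the episode above 0.025 m).
It also fails if it takes over 35 s, if anything falls off the work surface, if the arm or the gripper's body presses on something with over 40 N, if the wrist force passes 120 N, or if a joint passes its speed limit or range.

## Working session

There is one attempt and no reset: what is moved stays moved. The work goes in short steps, Python scripts to look and compute and a shell command to move; the robot and the scene stay as the last step left them, time stands still between calls to the robot, and variables do not carry over. Pictures are saved under pics/ and viewed, at most 10 in all, crops included, and the job is handed in when it is done.

```bash
mkdir -p pics; cat > h.py <<'E'
import numpy as np, cv2
from scipy.spatial.transform import Rotation as R
from plant import get_state, read_camera, ctrl
def snap(n,tag):
    c=read_camera(n); cv2.imwrite(f'pics/{tag}.png',c['frame']); np.savez(f'pics/{tag}.npz',**{k:np.array(v) for k,v in c.items()}); return c
def cloud(c):
    h,w=c['range_z'].shape; f=h/2/np.tan(np.radians(float(c['vfov']))/2)
    v,u=np.mgrid[:h,:w]; z=c['range_z']
    P=np.stack([(u-c['cx'])/f*z,(v-c['cy'])/f*z,z],-1)
    return P@R.from_quat(c['orientation']).as_matrix().T+c['origin']
E
python3 - <<'E'
from h import *
for n in('top','side'):
    c=snap(n,n+'1'); print(n,c['origin'],c['orientation'],c['vfov'],c['cx'],c['cy'],(c['range_z']>0).mean())
s=get_state(); print(s)
E
```

```text
top [0.44090863 0.06604039 1.10993016] [-0.69939652  0.71354241 -0.03007853  0.02823139] 56.624237006691345 319.13513272773565 238.46553208963914 0.9961979166666667
side [ 0.4420905  -1.01213803  0.575966  ] [ 0.84344379 -0.0408477   0.0268826  -0.53498725] 48.78969772179276 318.8935739541349 229.49712286946215 0.996083984375
{'time': 0.1, 'qpos': array([ 1.02401427e+00,  2.87127018e-01,  1.57803911e+00,  1.79194486e-05,
        1.27863371e+00, -1.49992735e-01]), 'dq': array([-0.00030176, -0.0011699 , -0.00324154,  0.00012904,  0.0012271 ,
        0.00040337]), 'joint_efforts': array([ 1.07698484e-03, -4.07296300e+01, -2.93697810e+01, -1.28264469e-04,
        3.40286388e-03,  7.13537005e-06]), 'eef_pos': array([0.26050602, 0.62204938, 0.23004761]), 'tcp_rot': array([ 1.97098153e-01,  9.80383139e-01, -1.03436100e-03, -3.84807478e-04]), 'contact_force': array([ 0.25123351, -0.42906343,  0.33287067]), 'wrist_torque': array([-0.03515821, -0.020106  , -0.01975663]), 'finger_force': 0.0, 'opening': 1.001120924960724}
```

View pics/top1.png

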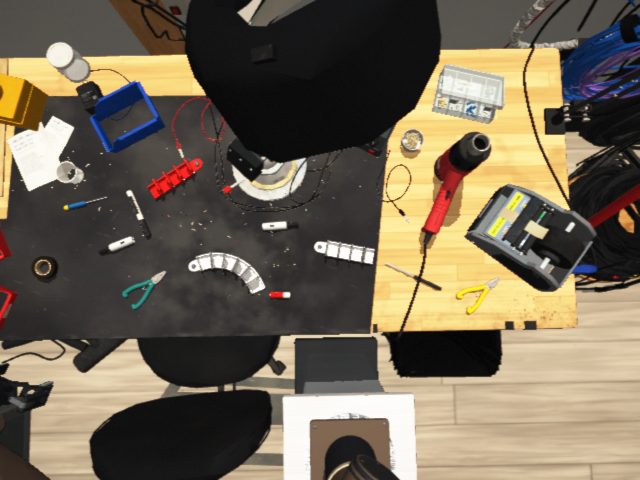

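View pics/side1.png

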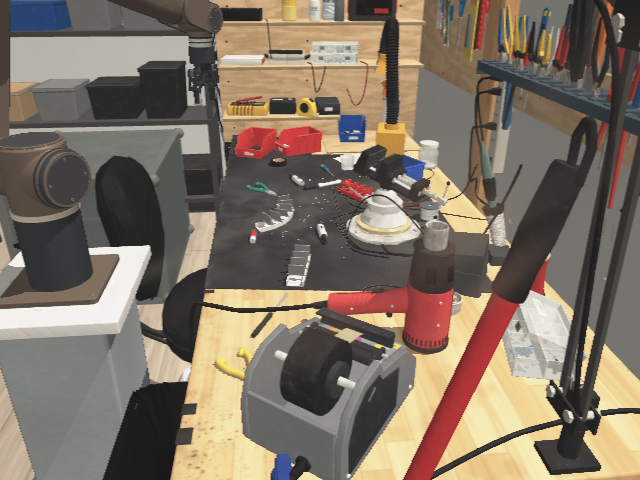

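The top view shows the curved duct with its ear at (194,266) and its plain end at (260,288), bulging up the picture (+x). The straight duct is at (315–375, 240–262), the battery at (280,295), the plug at (280,226), the teal cutters at (145,288) and a red look-alike at (175,180). The side view shows the same row of tabs, upright, near (270,215).

```bash
python3 - <<'E'
from h import *
c=np.load('pics/top1.npz'); P=cloud(c)
im=c['frame'][225:315,175:305]; cv2.imwrite('pics/crop1.png',cv2.resize(im,None,fx=6,fy=6,interpolation=cv2.INTER_CUBIC))
for n,u,v in [('ear',194,266),('plain',260,288),('bat',280,295),('plug',280,226),('bench',230,300),('straightear',320,246),('lamp',300,100),('lampedge',300,145)]:
    print(n,P[v,u].round(3))
w=np.load('pics/side1.npz'); Q=cloud(w)
for n,X in(('top',P),('side',Q)):
    m=(X[...,2]>.006)&(X[...,2]<.06)&(X[...,0]>.3)&(X[...,0]<.56)&(X[...,1]>.14)&(X[...,1]<.42)
    pts=X[m]; print(n,len(pts),pts.min(0).round(3),pts.max(0).round(3)); np.save(f'pics/{n}pts.npy',pts)
    b=(abs(X[...,2])<.006)&(X[...,0]>.3)&(X[...,0]<.56)&(X[...,1]>.14)&(X[...,1]<.42); print('bench',np.median(X[b][:,2]))
E
```

```text
ear [0.47  0.373 0.006]
plain [0.413 0.21  0.007]
bat [0.395 0.161 0.015]
plug [0.564 0.158 0.02 ]
bench [0.385 0.285 0.005]
straightear [0.513 0.06  0.009]
lamp [0.583 0.078 0.758]
lampedge [0.562 0.081 0.705]
top 1447 [0.3   0.14  0.006] [0.56  0.42  0.045]
bench 0.0027274741947727055
side 690 [0.344 0.141 0.006] [0.56  0.368 0.042]
bench 0.0026018347254457286
```

View pics/crop1.png

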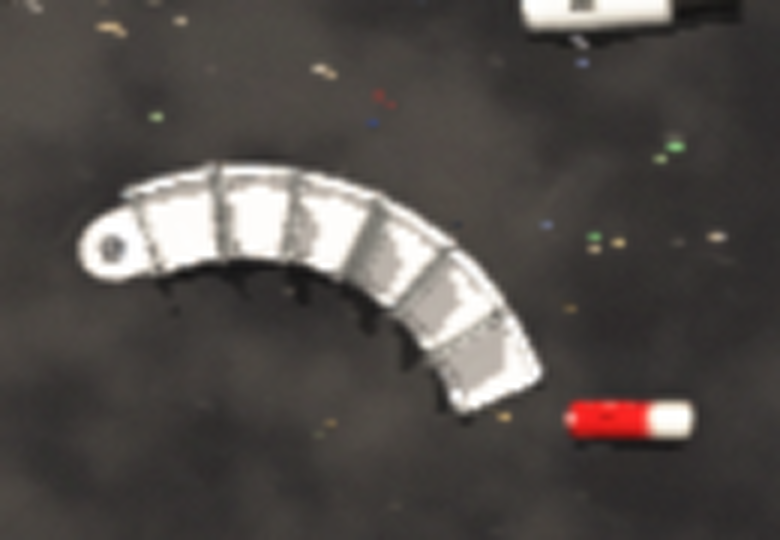

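The crop shows the ear hole at (113,248), the plain-end corners at (540,378) and (463,410), and six leaning tabs. I'll fit the pose from these points.

```bash
cat > fit.py <<'E'
from h import *
from scipy.optimize import least_squares
def ray(c,u,v,z):
    f=240/np.tan(np.radians(float(c['vfov']))/2)
    d=R.from_quat(c['orientation']).apply([(u-c['cx'])/f,(v-c['cy'])/f,1]); o=c['origin']; return (o+d*(z-o[2])/d[2])[:2]
def loc(t,r=.11): return np.array([r*np.cos(t)-.11,r*np.sin(t)])
def w(p,l): a=p[2]; return np.array([p[0]+np.cos(a)*l[0]-np.sin(a)*l[1],p[1]+np.sin(a)*l[0]+np.cos(a)*l[1]])
ear=loc(.818)+.015*np.array([-np.sin(.818),np.cos(.818)])
E
python3 - <<'E'
from fit import *
c=np.load('pics/top1.npz'); g=lambda U,V,z: ray(c,(U+.5)/6-.5+175,(V+.5)/6-.5+225,z)
E=g(113,248,.009);A=g(540,378,.014);B=g(463,410,.014)
O=[g(*q,.014) for q in((450,245),(500,300))]
def res(p):
    C=w(p,[-.11,0]); r=[w(p,ear)-E,w(p,loc(-.818,.128))-A,w(p,loc(-.818,.092))-B]
    return np.concatenate([*r,[np.linalg.norm(q-C)-.128 for q in O]])
s=least_squares(res,[.47,.29,0]); print(s.x, (s.fun*1e3).round(1))
p=s.x; np.save('pose.npy',p)
for k in range(6): print(k+1,w(p,loc(.795-.2727*k)).round(4))
print('end',w(p,loc(-.818)),'ear',w(p,ear))
for n in('top','side'):
    X=np.load(f'pics/{n}pts.npy'); L=(X[:,:2]-p[:2])@np.array([[np.cos(p[2]),-np.sin(p[2])],[np.sin(p[2]),np.cos(p[2])]])
    r=np.hypot(L[:,0]+.11,L[:,1]); t=np.arctan2(L[:,1],L[:,0]+.11)
    for lo,hi in((.010,.019),(.032,.05)):
        m=(X[:,2]>lo)&(X[:,2]<hi)&(abs(r-.11)<.04)&(abs(t)<.9); print(n,lo,m.sum(),np.percentile(r[m],[2,50,98]).round(4) if m.any() else '',np.percentile(t[m],[2,98]).round(3) if m.any() else '')
s=get_state();Rm=R.from_quat(s['tcp_rot']).as_matrix();print(Rm.round(3))
print('to start', Rm.T@(np.r_[E,.12]-s['eef_pos']))
E
```

```text
[ 0.47280307  0.27225574 -0.43667969] [-0.5  0.1 -0.7 -0.9  0.4  1.8 -0.6 -0.6]
1 [0.4761 0.3574]
2 [0.4827 0.3282]
3 [0.4812 0.2983]
4 [0.4717 0.27  ]
5 [0.4549 0.2452]
6 [0.4321 0.2259]
end [0.40732194 0.21422889] ear [0.46964232 0.37363708]
top 0.01 213 [0.0919 0.1241 0.1291] [-0.792  0.798]
top 0.032 155 [0.0949 0.1104 0.1268] [-0.6    0.751]
side 0.01 155 [0.0905 0.1222 0.1304] [-0.811  0.774]
side 0.032 168 [0.0919 0.1099 0.1255] [-0.611  0.784]
[[-0.922  0.386 -0.001]
 [ 0.386  0.922 -0.002]
 [ 0.    -0.002 -1.   ]]
to start [-0.28944761 -0.14792356  0.11026996]
```

Both cameras agree with the fit to about 1–2 mm, and the tool's −y axis already lies along the duct's mid tangent. So I'll shut the fingers, keep the orientation, and stroke twice: once high (z≈33 mm) to lean the tabs, then low (z≈20.5 mm) to flatten them. First I go above the ear.

```bash
cat > go.py <<'E'
import sys
from fit import *
# waypoints along the arc (t list), relative to the present TCP in tool axes, at height z
def rel(ts,z):
    p=np.load('pose.npy'); s=get_state(); M=R.from_quat(s['tcp_rot']).as_matrix()
    for t in ts:
        q=loc(t) if t<=.818 else loc(.818)+.11*(t-.818)*np.array([-np.sin(.818),np.cos(.818)])
        print(round(t,3),(M.T@(np.r_[w(p,q),z]-s['eef_pos'])*1e3).round(1))
E
python3 -m crank '[[[-50,-26,0],0,255],[[-100,-51,0],0,255],[[-150,-77,0],0,255],[[-200,-102,20],0,255],[[-240,-123,60],0,255],[[-275,-137,100],0,255],[[-287,-137,140],0,255],[[-287,-137,150],0,255],[[-287,-137,150],0,255]]'
python3 - <<'E'
from go import *
print(get_state()['eef_pos'],get_state()['opening']); rel([1.08],.033)
c=snap('wrist','wr1')
E
```

```text
time: 1.0
eef_pos: [0.4698, 0.3814, 0.0747]
tcp_rot: [0.199, 0.98, -0.004, -0.005]
contact_force: [-0.7, -0.4, -0.3]
opening: 0.001
finger_force: 0.0
[0.46984646 0.38136664 0.07467223] 0.0010317063671044205
1.08 [ 6.6  3.  41.7]
```

View pics/wr1.png

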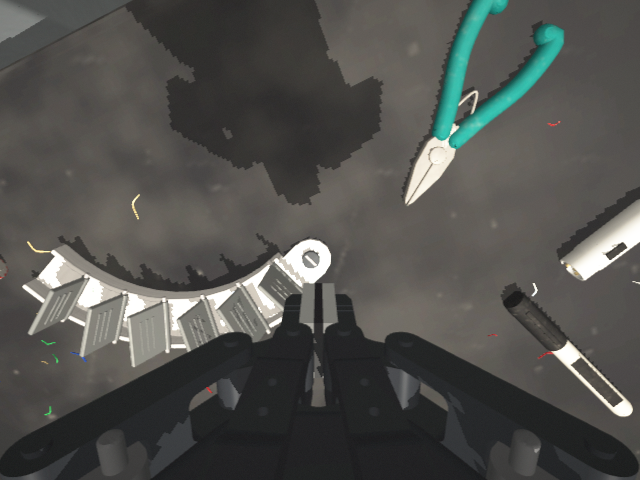

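The wrist view shows the ear hole at (310,259), six tabs leaning towards the plain end, and the shut fingertips just short of the ear. I'll cross-check the ear from this view and work out the pass waypoints.

```bash
python3 - <<'E'
from go import *
c=np.load('pics/wr1.npz'); print('ear',ray(c,310,259,.009),'fit',w(np.load('pose.npy'),ear), 'depth',cloud(c)[245,322])
rel([1.08]+list(.795-.11*np.arange(-1,16)),.033)
E
```

```text
ear [0.47111732 0.37485729] fit [0.46964232 0.37363708] depth [0.46675995 0.3849269  0.00454602]
1.08 [ 6.9  0.6 45.1]
0.905 [ -6.6 -13.1  45.1]
0.795 [-15.1 -21.8  45.1]
0.685 [-22.9 -31.   45.1]
0.575 [-29.7 -41.   45.2]
0.465 [-35.3 -51.7  45.2]
0.355 [-39.7 -63.   45.2]
0.245 [-42.8 -74.7  45.3]
0.135 [-44.7 -86.6  45.3]
0.025 [-45.2 -98.7  45.4]
-0.085 [ -44.4 -110.8   45.5]
-0.195 [ -42.2 -122.7   45.6]
-0.305 [ -38.8 -134.3   45.6]
-0.415 [ -34.1 -145.4   45.7]
-0.525 [ -28.2 -156.    45.8]
-0.635 [ -21.2 -165.9   45.9]
-0.745 [ -13.2 -174.9   46. ]
-0.855 [  -4.2 -183.    46.1]
```

The ear agrees to about 2 mm. Now the high pass.

```bash
python3 -m crank '[[[7,1,25],0,255],[[7,1,45],0,255],[[7,1,45],0,255],[[7,1,45],0,255]]'; python3 - <<'E'
from go import *
rel([1.08]+list(.795-.11*np.arange(-1,16)),.033)
E
```

```text
time: 1.45
eef_pos: [0.4669, 0.3903, 0.0383]
tcp_rot: [0.196, 0.981, 0.001, 0.001]
contact_force: [0.1, 0.4, 0.8]
opening: 0.001
finger_force: 0.0
1.08 [ 0.8 -4.4  5.3]
0.905 [-12.7 -18.2   5.3]
0.795 [-21.2 -26.8   5.3]
0.685 [-29.  -36.1   5.3]
0.575 [-35.7 -46.1   5.3]
0.465 [-41.3 -56.9   5.3]
0.355 [-45.6 -68.1   5.2]
0.245 [-48.7 -79.8   5.2]
0.135 [-50.5 -91.8   5.2]
0.025 [ -51.  -103.9    5.2]
-0.085 [ -50.1 -115.9    5.1]
-0.195 [ -47.9 -127.8    5.1]
-0.305 [ -44.5 -139.4    5.1]
-0.415 [ -39.8 -150.6    5.1]
-0.525 [ -33.8 -161.1    5. ]
-0.635 [ -26.8 -170.9    5. ]
-0.745 [ -18.7 -179.9    5. ]
-0.855 [  -9.7 -188.     4.9]
```

```bash
python3 -m crank '[[[0,0,0],0,255],[[0,0,0],0,255],[[0,0,0],0,255],[[0,0,0],0,255]]'; python3 - <<'E'
from go import *
rel([1.08,.025],.033)
E
```

```text
time: 1.85
eef_pos: [0.4668, 0.3891, 0.037]
tcp_rot: [0.197, 0.98, 0.0, 0.0]
contact_force: [0.2, 0.2, -0.0]
opening: 0.002
finger_force: 0.0
1.08 [ 1.1 -3.3  4. ]
0.025 [ -50.7 -102.7    3.9]
```

```bash
python3 -m crank '[[[1,-3,4],0,255],[[-6,-11,4],0,255],[[-13,-17,4],0,255],[[-21,-26,4],0,255],[[-29,-35,4],0,255],[[-35,-45,4],0,255],[[-41,-56,4],0,255],[[-45,-67,4],0,255],[[-48,-79,4],0,255],[[-50,-91,4],0,255]]'; python3 - <<'E'
from go import *
rel(.795-.11*np.arange(6,15),.033); print(get_state()['contact_force'])
E
```

```text
time: 2.85
eef_pos: [0.4773, 0.2846, 0.0324]
tcp_rot: [0.197, 0.98, 0.0, 0.0]
contact_force: [0.3, 0.8, 1.0]
opening: -0.001
finger_force: 0.2
0.135 [-0.2  1.7 -0.6]
0.025 [ -0.7 -10.4  -0.6]
-0.085 [  0.2 -22.5  -0.6]
-0.195 [  2.3 -34.4  -0.6]
-0.305 [  5.8 -46.   -0.6]
-0.415 [ 10.5 -57.1  -0.6]
-0.525 [ 16.4 -67.6  -0.6]
-0.635 [ 23.4 -77.5  -0.6]
-0.745 [ 31.5 -86.5  -0.6]
[0.2767087  0.83225722 0.96206582]
```

```bash
python3 -m crank '[[[-1,-10,-1],0,255],[[0,-22,-1],0,255],[[2,-34,-1],0,255],[[6,-46,-1],0,255],[[10,-57,-1],0,255],[[16,-67,-1],0,255],[[23,-77,-1],0,255],[[27,-82,-1],0,255],[[27,-82,-20],0,255],[[27,-82,-50],0,255]]'; python3 -m crank '[[[-20,43,-5],0,255],[[-40,83,-5],0,255],[[-40,123,-5],0,255],[[-15,158,-5],0,255],[[15,183,-5],0,255],[[15,183,-5],0,255],[[15,183,-5],0,255]]'
python3 - <<'E'
from go import *
print(get_state()['eef_pos']); c=snap('wrist','wr2'); snap('top','top2')
a=np.load('pics/top1.npz')['frame'];b=cv2.imread('pics/top2.png')
cv2.imwrite('pics/crop2.png',np.hstack([cv2.resize(x[235:305,180:275],None,fx=4,fy=4,interpolation=2) for x in(a,b)]))
rel([1.08],.033)
E
```

```text
time: 3.85
eef_pos: [0.418, 0.2196, 0.0805]
tcp_rot: [0.197, 0.98, -0.002, -0.003]
contact_force: [0.2, 0.0, 0.4]
opening: 0.002
finger_force: 0.0
time: 4.55
eef_pos: [0.4767, 0.3953, 0.0867]
tcp_rot: [0.196, 0.981, -0.001, -0.0]
contact_force: [1.0, 0.1, -0.1]
opening: 0.001
finger_force: 0.0
[0.47665226 0.39530255 0.08673121]
1.08 [  9.1 -12.1  54. ]
```

View pics/crop2.png

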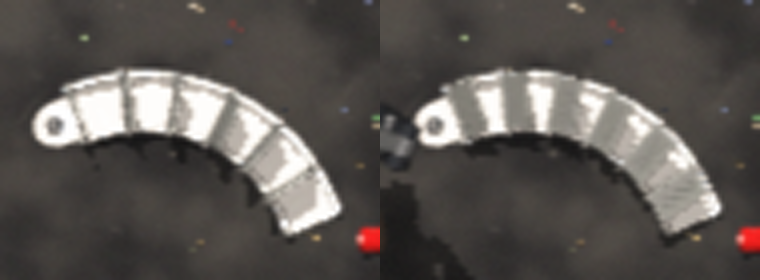

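View pics/wr2.png

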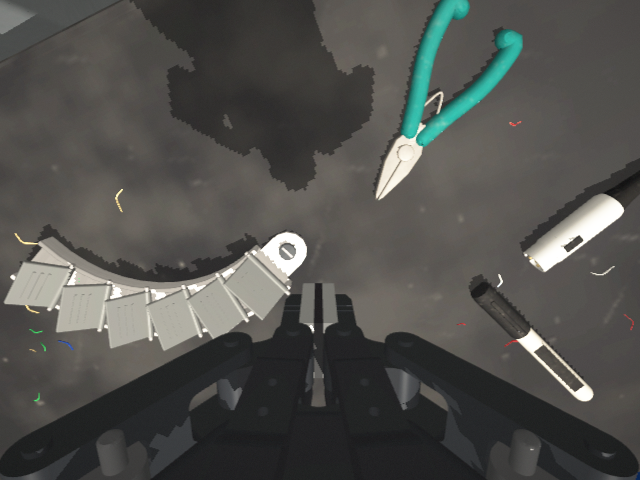

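The crops show the duct unmoved (ear and ends at the same pixels) and all six tabs leaning about halfway. Next I descend behind the ear for the low pass.

```bash
python3 -m crank '[[[9,-10,35],0,255],[[9,-10,54],0,255],[[9,-10,59],0,255],[[9,-10,59],0,255],[[9,-10,59],0,255],[[9,-10,59],0,255]]'; python3 - <<'E'
from go import *
X=cloud(np.load('pics/wr2.npz')).reshape(-1,3); p=np.load('pose.npy'); L=(X[:,:2]-p[:2])@np.array([[np.cos(p[2]),-np.sin(p[2])],[np.sin(p[2]),np.cos(p[2])]])
r=np.hypot(L[:,0]+.11,L[:,1]); t=np.arctan2(L[:,1],L[:,0]+.11)
for k in range(6):
    h=.795-.2727*k; m=(abs(r-.11)<.012)&(t<h)&(t>h-.27)&(X[:,2]<.05); print(k+1,m.sum(),np.percentile(X[m,2],97).round(4))
rel([1.08]+list(.795-.11*np.arange(-1,16)),.0205)
E
```

```text
time: 5.25
eef_pos: [0.4671, 0.3897, 0.0301]
tcp_rot: [0.197, 0.98, 0.001, 0.001]
contact_force: [0.8, -0.4, -1.4]
opening: 0.002
finger_force: 0.0
1 1647 0.0318
2 1575 0.0318
3 1598 0.0317
4 1679 0.0327
5 1757 0.0326
6 1583 0.0324
1.08 [ 1.1 -4.   9.6]
0.905 [-12.4 -17.7   9.6]
0.795 [-20.9 -26.4   9.6]
0.685 [-28.7 -35.6   9.5]
0.575 [-35.4 -45.6   9.5]
0.465 [-41.  -56.4   9.5]
0.355 [-45.4 -67.6   9.5]
0.245 [-48.5 -79.3   9.5]
0.135 [-50.3 -91.3   9.4]
0.025 [ -50.8 -103.4    9.4]
-0.085 [ -50.  -115.4    9.4]
-0.195 [ -47.8 -127.3    9.3]
-0.305 [ -44.4 -138.9    9.3]
-0.415 [ -39.7 -150.1    9.3]
-0.525 [ -33.8 -160.6    9.2]
-0.635 [ -26.7 -170.5    9.2]
-0.745 [ -18.7 -179.5    9.2]
-0.855 [  -9.7 -187.6    9.1]
```

```bash
python3 -m crank '[[[1,-3,9],0,255],[[1,-3,9],0,255],[[1,-3,9],0,255],[[1,-3,9],0,255],[[1,-3,9],0,255]]'; python3 - <<'E'
from go import *
rel([1.08]+list(.795-.11*np.arange(-1,8)),.0205)
E
```

```text
time: 5.75
eef_pos: [0.4636, 0.387, 0.0195]
tcp_rot: [0.197, 0.98, 0.0, 0.0]
contact_force: [-0.3, 0.2, -0.3]
opening: 0.001
finger_force: 0.0
1.08 [-1.  -0.2 -1. ]
0.905 [-14.5 -13.9  -1. ]
0.795 [-23.  -22.6  -1. ]
0.685 [-30.8 -31.8  -1. ]
0.575 [-37.5 -41.8  -1. ]
0.465 [-43.1 -52.6  -1. ]
0.355 [-47.5 -63.9  -1. ]
0.245 [-50.6 -75.5  -1. ]
0.135 [-52.4 -87.5  -1. ]
0.025 [-52.9 -99.6  -1. ]
```

```bash
python3 -m crank '[[[-7,-7,-1],0,255],[[-14,-14,-1],0,255],[[-23,-23,-1],0,255],[[-31,-32,-1],0,255],[[-37,-42,-1],0,255],[[-43,-52,-1],0,255],[[-47,-63,-1],0,255],[[-50,-75,-1],0,255],[[-52,-87,-1],0,255]]'; python3 - <<'E'
from go import *
print(get_state()['contact_force']); snap('top','top3')
a=cv2.imread('pics/top2.png');b=cv2.imread('pics/top3.png')
cv2.imwrite('pics/crop3.png',np.hstack([cv2.resize(x[235:305,180:275],None,fx=4,fy=4,interpolation=2) for x in(a,b)]))
rel(.795-.11*np.arange(6,16),.0205)
E
```

```text
time: 6.65
eef_pos: [0.4778, 0.2855, 0.0204]
tcp_rot: [0.197, 0.98, -0.0, 0.0]
contact_force: [-0.2, 0.8, 1.0]
opening: -0.002
finger_force: 0.3
[-0.20081731  0.75558021  1.03513005]
0.135 [-0.5  2.4 -0.6]
0.025 [-1.  -9.6 -0.6]
-0.085 [ -0.1 -21.7  -0.5]
-0.195 [  2.  -33.6  -0.5]
-0.305 [  5.5 -45.2  -0.5]
-0.415 [ 10.2 -56.3  -0.5]
-0.525 [ 16.1 -66.9  -0.4]
-0.635 [ 23.1 -76.7  -0.4]
-0.745 [ 31.2 -85.8  -0.4]
-0.855 [ 40.2 -93.8  -0.3]
```

View pics/crop3.png

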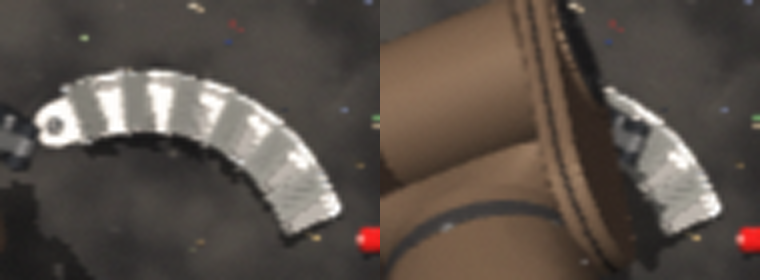

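The arm hides the start end, but the plain end has not moved and the force is about 1 N. I'll continue the stroke, then lift.

```bash
python3 -m crank '[[[-1,-10,0],0,255],[[0,-22,0],0,255],[[2,-34,0],0,255],[[5,-45,0],0,255],[[10,-56,0],0,255],[[16,-67,0],0,255],[[23,-77,0],0,255],[[31,-86,0],0,255],[[36,-91,0],0,255],[[36,-91,0],0,255]]'; python3 -m crank '[[[0,0,-30],0,255],[[0,0,-80],0,255],[[0,20,-120],0,255],[[0,65,-140],0,255],[[0,110,-140],0,255],[[0,155,-140],0,255],[[0,200,-140],0,255],[[0,245,-140],0,255],[[0,245,-140],0,255],[[0,245,-140],0,255]]'
python3 - <<'E'
from go import *
c=snap('top','top4'); d=snap('wrist','wr4'); snap('side','side4')
b=cv2.imread('pics/top4.png'); cv2.imwrite('pics/crop4.png',cv2.resize(b[220:310,120:390],None,fx=2.9,fy=2.9,interpolation=2))
p=np.load('pose.npy')
for n in('top4','wr4','side4'):
  X=cloud(np.load(f'pics/{n}.npz')).reshape(-1,3); L=(X[:,:2]-p[:2])@np.array([[np.cos(p[2]),-np.sin(p[2])],[np.sin(p[2]),np.cos(p[2])]])
  r=np.hypot(L[:,0]+.11,L[:,1]); t=np.arctan2(L[:,1],L[:,0]+.11); o=[]
  for k in range(6):
    h=.795-.2727*k; m=(abs(r-.11)<.012)&(t<h)&(t>h-.24)&(X[:,2]<.05)&(X[:,2]>0); o.append((m.sum(),np.percentile(X[m,2],[50,97]).round(4) if m.sum() else 0))
  print(n,o)
E
```

```text
time: 7.7
eef_pos: [0.4075, 0.2161, 0.0197]
tcp_rot: [0.197, 0.98, -0.001, -0.001]
contact_force: [-0.1, -0.0, 0.4]
opening: -0.006
finger_force: 0.0
time: 8.7
eef_pos: [0.5037, 0.443, 0.1589]
tcp_rot: [0.196, 0.981, -0.001, -0.001]
contact_force: [-0.9, -0.3, -0.6]
opening: -0.001
finger_force: 0.0
top4 [(np.int64(109), array([0.0183, 0.0225])), (np.int64(109), array([0.019 , 0.0233])), (np.int64(111), array([0.0185, 0.023 ])), (np.int64(112), array([0.0192, 0.0232])), (np.int64(105), array([0.0191, 0.0222])), (np.int64(108), array([0.0186, 0.0218]))]
wr4 [(np.int64(845), array([0.0186, 0.0207])), (np.int64(790), array([0.0185, 0.0203])), (np.int64(786), array([0.0183, 0.0202])), (np.int64(779), array([0.0185, 0.0205])), (np.int64(804), array([0.0185, 0.0205])), (np.int64(729), array([0.0182, 0.0198]))]
side4 [(np.int64(36), array([0.019 , 0.0233])), (np.int64(31), array([0.0185, 0.0214])), (np.int64(37), array([0.0184, 0.0206])), (np.int64(35), array([0.0189, 0.0212])), (np.int64(44), array([0.0186, 0.0208])), (np.int64(51), array([0.0178, 0.0205]))]
```

View pics/crop4.png

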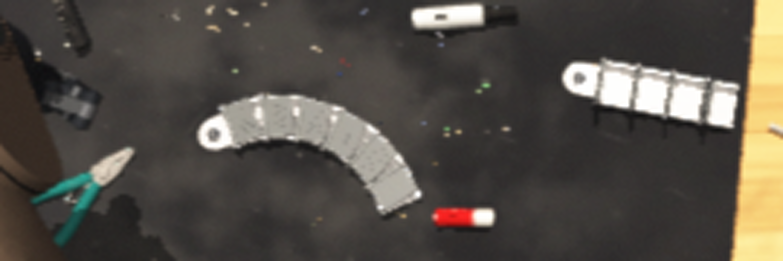

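The view shows all six tabs flat (tips no higher than about 20.5 mm, or ≥1.4 rad). The duct is in place, and the straight duct and the bystanders in view are untouched. Handing in.

```bash
python3 -c "
from plant import ctrl
print(ctrl.sign_off())"
```

```text
the job is handed in; nothing more can be done
None
```

I folded all six tabs of the curved duct flat in order from the ear to the plain end, with the duct still in place and the straight duct's tabs standing, then took the hand away and handed the job in at about 9 s; the hand-in gave no verdict.

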